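# Close up the double-leaf gouge chest

## Task

Close up the carver's gouge chest: shut the rebated leaf fully first, then the flanged leaf so that its lip laps over the other's edge, and last turn the catch on the front rail a quarter turn to its stop so that it points across the flanged leaf. Bring the leaves down gently rather than letting them slam, and leave the other things on the bench where they are.

Things in the scene. Friction and masses are not known exactly. Their poses are not given: they have to be found in the camera images.
- chest: Low wooden tool chest fixed to the bench, 210 (its x) by 260 mm (its y), two-leaf top. Origin: centre of its underside at bench level. x runs along the line where the leaves meet, away from the front rail; y left; z up. Walls reach 85 mm. Solid front rail at x -105 to -55 mm, its top 99 mm high, level with the outer faces of the shut leaves, which cover x -52 to +104 mm.
- rebated_leaf (a joint): Leaf hinged on the chest's right (-y) rim: 0 shut and level, grows opening up and outwards, 1.571 upright, stop 1.95. 156 mm along x, 14 mm thick, 112 mm wide from the hinge, then a thinner tongue (18 wide, 6 thick, on the underside) to 130 mm. About 0.25 kg; stiff hinge (0.3 N m): stays where left; push it over by its outer face with a few newtons and press it home.
- flanged_leaf (a joint): Leaf hinged on the chest's left (+y) rim: 0 shut and level, grows opening up and outwards, stop 1.95. Length, thickness, mass and stiff hinge as the other; 128 mm wide from the hinge, then a lip (18 wide, 6 thick) carries its outer face on to 146 mm. Shut last, the lip lies over the other's tongue; shut first, it holds the rebated leaf about 0.12 rad open.
- catch (a joint): Steel quarter-turn catch on the front rail: 0 open, its bar along the rail towards the chest's +y; turns clockwise seen from above to a hard stop at 1.571, shut, bar pointing to the chest's +x across the flanged leaf. Rubs lightly (0.1 N m), stays where left; a sideways push on the bar turns it. Turned too early, it blocks the flanged leaf.
- rebated_hinge (a point): Point on the rebated leaf's hinge axis, mid-length (chest frame x 26, y -130, z 85 mm): the underside corner of the leaf. Turns with the leaf.
- rebated_edge (a point): Mid-length of the rebated leaf's full-thickness edge on its outer face, 112 mm from the hinge and 14 mm out from the underside. Turns with the leaf.
- flanged_hinge (a point): Point on the flanged leaf's hinge axis, mid-length (chest frame x 26, y +130, z 85 mm): the underside corner of the leaf. Turns with the leaf.
- flanged_edge (a point): Mid-length of the lip's free edge on the flanged leaf's outer face, 146 mm from the hinge and 14 mm out from the underside. Turns with the leaf.
- catch_pivot (a point): Pivot of the catch, on its top face (chest frame x -85, y 35, z 121 mm).
- catch_tip (a point): Free end of the catch bar, on its top face, 80 mm from the pivot. The bar is 12 mm wide and 18 mm high and clears the rail and the shut leaves by 4 mm.
- mallet: Wooden mallet lying flat, head 66 mm across and 100 mm long, handle 170 mm; origin under the head's middle. Bystander.
- whetstone: Grey sharpening stone 55 x 170 x 28 mm lying flat behind the chest; origin under its centre. Bystander.
- brush_jar: Blue ceramic jar, 80 mm across, 100 mm high; origin under its centre. Bystander.
- fan_board: Carved light-wood fan-shaped board lying flat, 22 mm thick, disc 200 mm across with a 45 mm wide handle; origin 60 mm from the disc's centre towards the handle. Bystander.
- offcut: Wood offcut 45 x 130 x 35 mm lying on the bench; origin under its centre. Bystander.
- glue: Bottle 56 mm across, 130 mm high; origin under its centre. Bystander.

How it is judged:
By the outcome, as a careful person would: the job done as asked, in the order asked, and still so for the second after the job is handed in, with the robot touching nothing.
It also fails if it takes over 64 s, if anything falls off the work surface, if the arm or the gripper's body presses on something with over 40 N, if the wrist force passes 120 N, or if a joint passes its speed limit or range.

## Robot

A 6-joint arm with a two-finger parallel gripper is mounted at the origin on the work surface. World frame = base frame: x ahead of the robot, y to its left, z up, the work surface at z = 0. Lengths are in m, angles in rad, forces in N, time in s.
With the tool pointing down it reaches from about 0.375 to 0.75 m from the base axis. Payload 9 kg.
Tool frame: the origin (TCP) lies at the centre of the arm's flange, where the gripper is bolted on; the fingertips stand 173 mm ahead of it and the grasp point (between the pads) lies 155 mm ahead of it; z points along the fingers, y is the direction in which the jaws open and shut (so a half turn about z gives the same grasp; the last joint's range is limited). The gripper opens to 85 mm and grips with 20 to 120 N. Pads are 22 mm wide; open, the fingers measure 114 mm over their backs; the gripper's body (76 mm by 85 mm) begins 54 mm behind the grasp point. The pads swing forward as they close: fully open they stand 13 mm farther back than shut.
Start: joints at [0.912, 0.104, 0.097, 1.564, 0, 1.353], TCP at [0.256, 0.543, 0.405] pointing down, gripper open.
Joint ranges: [-2.99, 2.99], [-0.84, 1.86], [-1.1, 1.16], [-1.84, 2.11], [-1.51, 1.56], [-3.14, 3.14]. Speed limits (rad/s): [2.22, 2.22, 2.57, 3.14, 3.14, 3.14].

## Interface

Orientations are given as a 3x3 rotation matrix whose columns are the frame's x, y, z axes.
In Python, from plant import * gives the robot as it stands.
- The arm moves only by the tool move_arm, never from a script. Its argument "increments" is a list of rows, each a list of 2 entries, a list of its own where there are three numbers: the shift along the tool's x, y, z in m, then the turn, a rotation vector about the tool's x, y, z in degrees. In form: [[[tx, ty, tz], [rx, ry, rz]], ...]. A call has 1 to 10 rows; each row shifts and turns the commanded pose from where the row before left it, along the tool's axes as they then stand; what a row does not reach is not made up. A row lasts 1/12 s, in which the tool goes at most 41.7 mm and 7.16 degrees, less where a joint would pass 70% of its speed; a pose out of reach is approached as far as the arm can. A call with a gripper value outside its range is refused whole. "claw" is the opening, from 0 (shut) to 1 (fully open), set as the call begins (left out, the last holds). The fingers move at their own pace and stop on an object; the grip force is fixed at half the most. Time passes only in rows, so rows that do not move let the fingers close. It gives the time, the measured TCP pose, the force and the opening at its end, in the units of the state.
- observe(): the state, without advancing time (a new reading comes with each control period).
- camera(name): name is "scene" or "top" or "wrist"; returns the picture (384x512x3 uint8, red, green, blue); there is no depth.
- camera_info(name): a dict with "camera_matrix" (3x3 intrinsics, pixels), "camera_from_world" (4x4, takes a point from world to camera coordinates). Camera axes: x right, y down, z forward; pixel columns grow to the right and rows downward; lengths in m; the calibration is good to about 2 mm. A picture is of the moment at which its call begins: read the wrist's pose just before it. camera_info takes no time and is no camera call; for the wrist camera it gives the pose at the moment of the call.
- job_done(): hands the job in, once; it reports no verdict.
The state is a dict: "t": time; "joint_positions": joint angles; "dq": joint speeds; "joint_torque": joint torques, N m; "ee_pos": TCP position; "ee_rot": TCP orientation; "force": force on the tool from outside, world axes, zero at the start; "wrist_torque": the same for the moment, N m; "opening": opening from 0.0 (shut) to 1.0 (fully open).
Only numpy, scipy, OpenCV 4.12 (cv2) and the standard library are available. Lean on these libraries where they do the work, as an engineer would, in place of code of your own. Each camera call takes 0.05 s, during which the arm holds its last target. There are 200 camera calls.

## Working session

There is one attempt and no reset: what is moved stays moved. The work goes in short steps, Python scripts to look and compute and a tool call to move; the robot and the scene stay as the last step left them, time stands still between calls to the robot, and variables do not carry over. Pictures are saved under pics/ and viewed, about 8 in all and at most 12, crops included, and the job is handed in when it is done.

Besides the shell and the picture viewer there is one more tool, called as name(argument=value, ...) on one line, values as JSON. move_arm: Moves the arm, as the interface text tells. Its arguments: {"type":"object","properties":{"increments":{"type":"array","items":{"type":"array"}},"claw":{"type":"number"}},"required":["increments"]}

```bash
ls; mkdir -p pics; python3 - <<'E'
from plant import *
import cv2,numpy as np
s=observe(); print(s)
for n in ("scene","top"):
    im=camera(n); cv2.imwrite(f"pics/{n}0.png",cv2.cvtColor(im,cv2.COLOR_RGB2BGR))
    i=camera_info(n); print(n,np.round(i["camera_matrix"],1).tolist(),np.round(i["camera_from_world"],4).tolist())
E
```

```text
pics
{'t': 0.0, 'joint_positions': array([9.12323863e-01, 1.04722634e-01, 9.64333949e-02, 1.56391101e+00,
       2.05639705e-06, 1.35307433e+00]), 'dq': array([ 2.86256891e-04, -2.50916390e-03,  6.51906964e-04,  5.65407868e-05,
       -9.50711292e-04,  5.44992556e-04]), 'joint_torque': array([ 1.89670114e-03, -5.56939495e+01,  5.03640246e+01,  1.70219952e-02,
       -1.99947913e-04, -2.32287469e-06]), 'ee_pos': array([0.25590187, 0.54256429, 0.40388876]), 'ee_rot': array([[-9.04431622e-01,  4.26617744e-01, -8.60698711e-04],
       [ 4.26618503e-01,  9.04430994e-01, -1.10914165e-03],
       [ 3.05263080e-04, -1.37033278e-03, -9.99999015e-01]]), 'force': array([-0.63665374,  0.04332079, -0.17653871]), 'wrist_torque': array([ 0.03266093, -0.03700628, -0.01551676]), 'opening': 0.998207257809769}
scene [[368.0, 0.0, 258.6], [0.0, 368.0, 192.8], [0.0, 0.0, 1.0]] [[0.8607, 0.5091, -0.0051, -0.4733], [0.425, -0.724, -0.5433, -0.1793], [-0.2803, 0.4655, -0.8395, 1.4782], [0.0, 0.0, 0.0, 1.0]]
top [[395.4, 0.0, 249.5], [0.0, 395.4, 192.2], [0.0, 0.0, 1.0]] [[-0.0215, -0.9995, 0.0229, -0.0059], [-0.9983, 0.0202, -0.0555, 0.5208], [0.0551, -0.0241, -0.9982, 1.4658], [0.0, 0.0, 0.0, 1.0]]
```

```bash
python3 - <<'E'
import cv2
for n in ("scene0","top0"):
    im=cv2.imread(f"pics/{n}.png"); cv2.imwrite(f"pics/{n}b.png",cv2.resize(im,(800,600),interpolation=cv2.INTER_CUBIC))
E
```

```text
(no output)
```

View pics/scene0b.png

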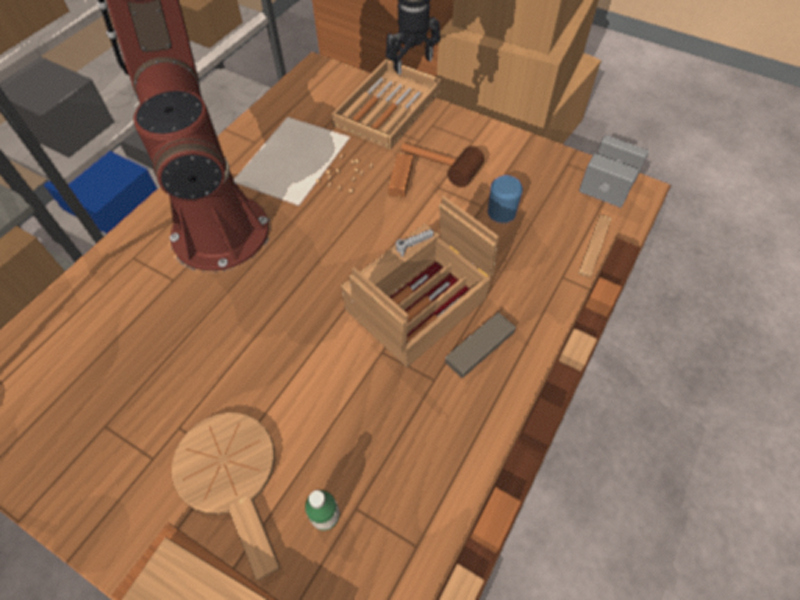

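View pics/top0b.png

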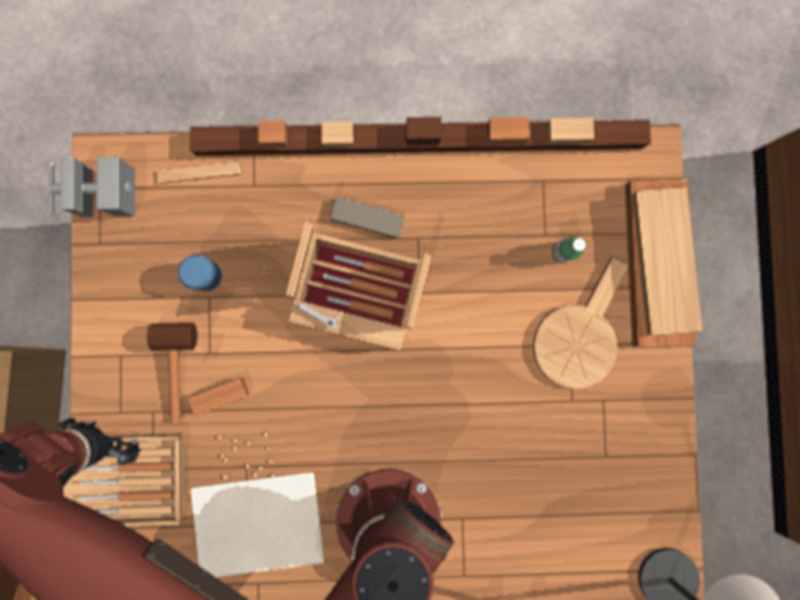

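The scene view shows the chest at about (420,285) of 800 px with both leaves roughly upright. In the top view it is at about (358,288), with the catch at (320,317) pointing up-left (+y). I'll crop in for its corners.

```bash
python3 - <<'E'
import cv2,numpy as np
a=cv2.imread("pics/top0.png")[135:235,175:285]; b=cv2.imread("pics/scene0.png")[120:240,210:330]
# 
a=cv2.resize(a,None,fx=7,fy=5.9,interpolation=cv2.INTER_CUBIC) if 0 else cv2.resize(a,None,fx=6,fy=6,interpolation=cv2.INTER_CUBIC)
b=cv2.resize(b,None,fx=5,fy=5,interpolation=cv2.INTER_CUBIC)
def grid(im,u0,v0,f):
    for u in range(0,im.shape[1],10*f):
        cv2.putText(im,str(u0+u//f),(u,10),0,.35,(255,255,255),1); cv2.line(im,(u,0),(u,im.shape[0]),(255,255,255),1) if 0 else None
        for v in range(0,im.shape[0],10*f): cv2.circle(im,(u,v),1,(0,255,255),-1)
    for v in range(0,im.shape[0],10*f): cv2.putText(im,str(v0+v//f),(0,v+4),0,.35,(255,255,255),1)
grid(a,175,135,6);grid(b,210,120,5)
cv2.imwrite("pics/a.png",a);cv2.imwrite("pics/b.png",b)
E
```

```text
(no output)
```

View pics/a.png

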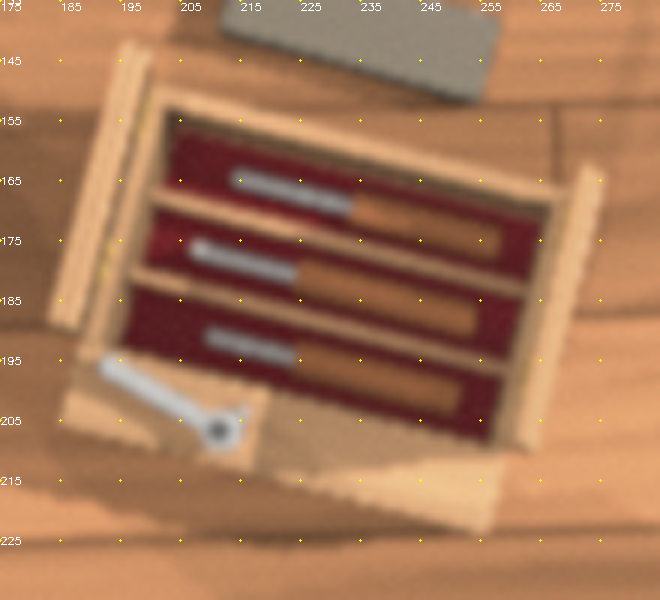

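View pics/b.png

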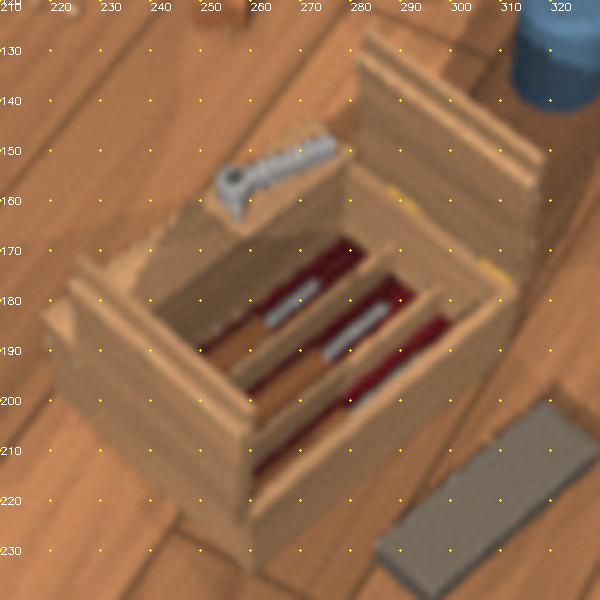

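```bash
cat > h.py <<'E'
import numpy as np, cv2
from plant import *
def cast(cam,uv,z):
    i=camera_info(cam); K=np.array(i["camera_matrix"]);T=np.array(i["camera_from_world"]);R,t=T[:3,:3],T[:3,3]
    c=-R.T@t; d=R.T@np.linalg.inv(K)@np.array([*uv,1.]); return c+d*(z-c[2])/d[2]
def proj(cam,P):
    i=camera_info(cam); K=np.array(i["camera_matrix"]);T=np.array(i["camera_from_world"])
    q=K@(T[:3,:3]@np.asarray(P)+T[:3,3]); return q[:2]/q[2]
def fit(loc,wor):
    L=np.array(loc)[:,:2];W=np.array(wor)[:,:2];l=L-L.mean(0);w=W-W.mean(0)
    a=np.arctan2((l[:,0]*w[:,1]-l[:,1]*w[:,0]).sum(),(l*w).sum())
    R=np.array([[np.cos(a),-np.sin(a)],[np.sin(a),np.cos(a)]]); t=W.mean(0)-R@L.mean(0); return a,t,W-(L@R.T+t)
def toW(P,a,t):
    P=np.asarray(P,float);c,s=np.cos(a),np.sin(a);return np.array([c*P[0]-s*P[1]+t[0],s*P[0]+c*P[1]+t[1],P[2]])
def reb(th,x,r,n): # r from hinge, n out from underside
    return [x,-.130+r*np.cos(th)-n*np.sin(th),.085+r*np.sin(th)+n*np.cos(th)]
def fla(th,x,r,n):
    p=reb(th,x,r,n); return [p[0],-p[1],p[2]]
E
python3 - <<'E'
from h import *
for n in("top","scene"):
    T=np.array(camera_info(n)["camera_from_world"]);print(n,"cam at",(-T[:3,:3].T@T[:3,3]).round(3))
pts=[((-.105,.130,.099),(185,206.3)),((-.105,-.130,.099),(256.7,223.7)),((.105,.130,.085),(202,149.2)),((.105,-.130,.085),(270,166.5))]
W=[cast("top",uv,l[2]) for l,uv in pts]; a,t,res=fit([p[0] for p in pts],W)
print("yaw",a,t,"res mm",(res*1e3).round(1).tolist())
for i,j in((0,1),(2,3),(0,2),(1,3)): print(i,j,np.linalg.norm(W[i]-W[j])[None].round(3))
piv=cast("top",(211.5,206.5),.121);tip=cast("top",(191.7,195.8),.121)
print("piv",piv,"exp",toW((-.085,.035,.121),a,t),"tip",tip,"len",np.linalg.norm(tip-piv))
d=np.array(tip-piv);print("catch angle", (a+np.pi/2)-np.arctan2(d[1],d[0]))
# scene check
for P in ((.105,-.130,.085),(.105,.130,.085),(-.105,-.130,.099),(-.085,.035,.121)): print(P,proj("scene",toW(P,a,t)).round(1))
for th in np.arange(1.0,1.96,.1):
    f=lambda c,P:proj(c,toW(P,a,t)).round(1).tolist()
    print(round(th,2),"reb edge back",f("scene",reb(th,.104,.112,.014)),f("top",reb(th,.104,.130,0)),f("top",reb(th,-.052,.130,0)),"fl in128",f("scene",fla(th,.104,.128,0)),"lip",f("scene",fla(th,.104,.146,.014)),f("top",fla(th,.104,.146,.014)))
for b,zz in (("whetstone",0),):pass
E
```

```text
top cam at [0.439 0.019 1.492]
scene cam at [ 0.898 -0.577  1.141]
yaw -0.26798948202368894 [0.53938498 0.05910819] res mm [[-1.5, 0.5], [0.9, 0.9], [-0.8, -5.1], [1.3, 3.7]]
0 1 [0.259]
2 3 [0.251]
0 2 [0.213]
1 3 [0.21]
piv [0.46796639 0.118409   0.121     ] exp [0.4666868  0.11536629 0.121     ] tip [0.50641227 0.18617894 0.121     ] len 0.0779156706695723
catch angle 0.24803874501893652
(0.105, -0.13, 0.085) [258.6 223.7]
(0.105, 0.13, 0.085) [311.9 178. ]
(-0.105, -0.13, 0.099) [216.1 183. ]
(-0.085, 0.035, 0.121) [254.8 155.9]
1.0 reb edge back [269.7, 197.9] [252.9, 158.0] [241.3, 203.7] fl in128 [301.2, 170.7] lip [302.3, 166.0] [216.5, 147.8]
1.1 reb edge back [267.3, 199.2] [256.3, 158.5] [244.7, 204.5] fl in128 [303.8, 167.5] lip [305.4, 162.5] [212.4, 146.4]
1.2 reb edge back [264.8, 200.7] [259.9, 159.2] [248.2, 205.4] fl in128 [306.4, 164.5] lip [308.5, 159.1] [208.1, 145.1]
1.3 reb edge back [262.2, 202.5] [263.6, 159.9] [252.0, 206.3] fl in128 [309.1, 161.6] lip [311.7, 156.0] [203.7, 143.9]
1.4 reb edge back [259.5, 204.6] [267.4, 160.8] [255.8, 207.2] fl in128 [311.8, 158.9] lip [314.8, 153.1] [199.2, 142.6]
1.5 reb edge back [256.8, 206.9] [271.3, 161.7] [259.7, 208.2] fl in128 [314.5, 156.4] lip [317.8, 150.5] [194.8, 141.5]
1.6 reb edge back [254.1, 209.3] [275.2, 162.7] [263.6, 209.2] fl in128 [317.1, 154.2] lip [320.8, 148.2] [190.4, 140.4]
1.7 reb edge back [251.4, 212.0] [279.0, 163.7] [267.4, 210.2] fl in128 [319.7, 152.2] lip [323.6, 146.3] [186.2, 139.5]
1.8 reb edge back [248.8, 214.7] [282.7, 164.7] [271.2, 211.1] fl in128 [322.1, 150.6] lip [326.3, 144.8] [182.1, 138.6]
1.9 reb edge back [246.2, 217.6] [286.3, 165.8] [274.9, 212.1] fl in128 [324.4, 149.2] lip [328.8, 143.6] [178.2, 137.9]
```

Chest found: origin about (0.539, 0.060), yaw −0.268, with sizes matching within 5 mm. Both leaves are at about 1.5 rad and the catch at about 0.25 rad, which still clears the leaf. Next I line the tool up with the chest and go over to the outer side of the rebated leaf.

move_arm(increments=[[[0,0,-0.03],[0,0,-5]],[[0,0,-0.03],[0,0,-4.9]],[[-0.0234,-0.0328,0],[0,0,0]],[[-0.0234,-0.0328,0],[0,0,0]],[[-0.0234,-0.0328,0],[0,0,0]],[[-0.0234,-0.0328,0],[0,0,0]],[[-0.0234,-0.0328,0],[0,0,0]],[[-0.0234,-0.0328,0],[0,0,0]],[[-0.0234,-0.0328,0],[0,0,0]],[[-0.0234,-0.0328,0],[0,0,0]]], claw=0)

```text
t: 0.93
ee_pos: [0.367, 0.2383, 0.4645]
ee_rot: [[-0.964, 0.264, 0.0], [0.264, 0.964, 0.0], [-0.0, 0.0, -1.0]]
force: [0.5, 1.0, 0.3]
opening: 0.001
```

move_arm(increments=[[[-0.0234,-0.0328,0],[0,0,0]],[[-0.0234,-0.0328,0],[0,0,0]],[[-0.0234,-0.0328,0],[0,0,0]],[[-0.0234,-0.0328,0],[0,0,0]],[[-0.0234,-0.0328,0],[0,0,0]],[[-0.0234,-0.0328,0],[0,0,0]],[[-0.0234,-0.0328,0],[0,0,0]],[[-0.0234,-0.0328,0],[0,0,0]],[[-0.0234,-0.0328,0],[0,0,0]],[[0,0,0],[0,0,0]]])

```text
t: 1.77
ee_pos: [0.4932, -0.106, 0.4628]
ee_rot: [[-0.963, 0.27, -0.002], [0.27, 0.963, -0.001], [0.001, -0.001, -1.0]]
force: [0.7, -0.3, 0.1]
opening: 0.001
```

```bash
cat >> h.py <<'E'
A,T0=-.268,np.array([.5395,.060])
def st():
    s=observe();p=s["ee_pos"];R=s["ee_rot"];d=p[:2]-T0;c,sn=np.cos(A),np.sin(A);tip=p+R[:,2]*.173
    ch=lambda q:np.array([c*(q[0]-T0[0])+sn*(q[1]-T0[1]),-sn*(q[0]-T0[0])+c*(q[1]-T0[1]),q[2]]).round(4)
    f=s["force"];fc=np.array([c*f[0]+sn*f[1],-sn*f[0]+c*f[1],f[2]]).round(1)
    print("t",round(s["t"],2),"tcp",ch(p),"tip",ch(tip),"tool y vs chest y deg",np.degrees(np.arctan2(R[1,1],R[0,1])-A-np.pi/2).round(2),"F",fc,"open",round(float(s["opening"]),2))
E
python3 -c "
from h import *
st()"
```

```text
t 1.77 tcp [-0.0007 -0.1723  0.4628] tip [-0.0009 -0.1725  0.2898] tool y vs chest y deg -0.29 F [ 0.7 -0.1  0.1] open 0.0
```

move_arm(increments=[[[-0.025,-0.01,0],[0,0,0]],[[0,0,0.028],[0,0,0]],[[0,0,0.028],[0,0,0]],[[0,0,0.028],[0,0,0]],[[0,0,0.025],[0,0,0]],[[0,0,0],[0,0,0]]])

```text
t: 2.27
ee_pos: [0.5121, -0.116, 0.35]
ee_rot: [[-0.964, 0.265, -0.007], [0.265, 0.964, 0.004], [0.008, 0.002, -1.0]]
force: [-1.3, 0.4, -0.7]
opening: 0.002
```

```bash
python3 -c "
from h import *
st()
for n in ('top','scene'): cv2.imwrite(f'pics/{n}1.png',cv2.cvtColor(camera(n),cv2.COLOR_RGB2BGR))
a=cv2.imread('pics/scene1.png')[110:240,200:340]
cv2.imwrite('pics/c1.png',cv2.resize(a,None,fx=4.5,fy=4.5,interpolation=cv2.INTER_CUBIC))
"
```

```text
t 2.27 tcp [ 0.0202 -0.1769  0.35  ] tip [ 0.0188 -0.1766  0.177 ] tool y vs chest y deg -0.01 F [-1.4  0.  -0.7] open 0.0
```

View pics/c1.png

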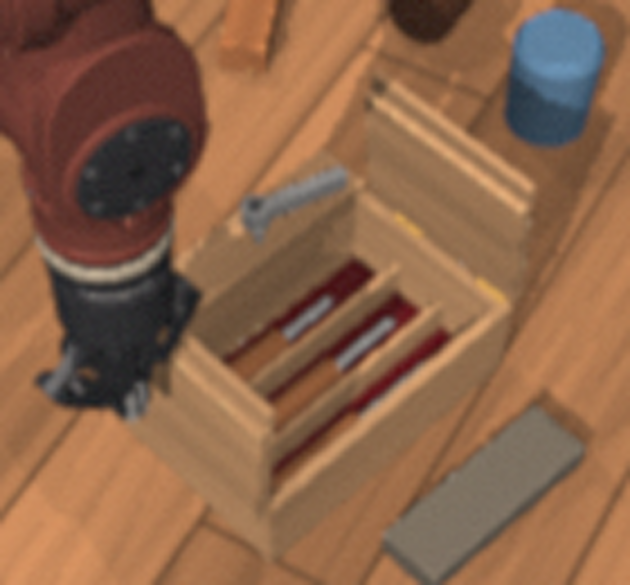

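Picture: the fingers are down outside the rebated leaf at about (130,395). The leaf is undisturbed. Next I approach slowly to contact.

move_arm(increments=[[[0,0.005,0],[0,0,0]],[[0,0.005,0],[0,0,0]],[[0,0.005,0],[0,0,0]],[[0,0.005,0],[0,0,0]],[[0,0.005,0],[0,0,0]],[[0,0.005,0],[0,0,0]],[[0,0.005,0],[0,0,0]]])

```text
t: 2.95
ee_pos: [0.5229, -0.0826, 0.3562]
ee_rot: [[-0.964, 0.265, 0.001], [0.265, 0.964, -0.001], [-0.001, -0.001, -1.0]]
force: [-0.2, -3.6, 1.2]
opening: -0.002
```

```bash
python3 -c "
from h import *
st()"
```

```text
t 2.95 tcp [ 0.0217 -0.1419  0.3562] tip [ 0.0219 -0.142   0.1832] tool y vs chest y deg -0.0 F [ 0.8 -3.5  1.2] open -0.0
```

move_arm(increments=[[[0,0.0048,0.0006],[0,0,0]],[[0,0.0048,0.0006],[0,0,0]],[[0,0.0048,0.0006],[0,0,0]],[[0,0.0048,0.0006],[0,0,0]],[[0,0.0045,0.0017],[0,0,0]],[[0,0.0045,0.0017],[0,0,0]],[[0,0.0045,0.0017],[0,0,0]],[[0,0.0045,0.0017],[0,0,0]],[[0,0.0045,0.0018],[0,0,0]],[[0,0.0045,0.0018],[0,0,0]]])

```text
t: 3.78
ee_pos: [0.535, -0.0379, 0.3426]
ee_rot: [[-0.964, 0.265, -0.0], [0.265, 0.964, 0.0], [0.0, 0.0, -1.0]]
force: [0.0, -1.2, 1.2]
opening: -0.002
```

```bash
python3 -c "
from h import *
st()"
```

```text
t 3.78 tcp [ 0.0216 -0.0956  0.3426] tip [ 0.0215 -0.0955  0.1696] tool y vs chest y deg -0.0 F [ 0.3 -1.1  1.2] open -0.0
```

move_arm(increments=[[[0,0.0037,0.003],[0,0,0]],[[0,0.0037,0.003],[0,0,0]],[[0,0.0037,0.003],[0,0,0]],[[0,0.0037,0.003],[0,0,0]],[[0,0.0037,0.003],[0,0,0]],[[0,0.0037,0.003],[0,0,0]],[[0,0.0029,0.0038],[0,0,0]],[[0,0.0029,0.0038],[0,0,0]],[[0,0.0029,0.0038],[0,0,0]],[[0,0.0029,0.0038],[0,0,0]]])

```text
t: 4.62
ee_pos: [0.5439, -0.0054, 0.3092]
ee_rot: [[-0.964, 0.265, -0.0], [0.265, 0.964, 0.0], [0.0, 0.0, -1.0]]
force: [-0.2, 0.1, 1.9]
opening: -0.0
```

move_arm(increments=[[[0,0.0014,0.004],[0,0,0]],[[0,0.0014,0.004],[0,0,0]],[[0,0.0014,0.004],[0,0,0]],[[0,0.0014,0.004],[0,0,0]],[[0,0.001,0.004],[0,0,0]],[[0,0.001,0.004],[0,0,0]],[[0,0,0.004],[0,0,0]],[[0,0,0.003],[0,0,0]]])

```text
t: 5.28
ee_pos: [0.5458, 0.0016, 0.2781]
ee_rot: [[-0.964, 0.265, -0.0], [0.265, 0.964, 0.0], [0.0, 0.0, -1.0]]
force: [-0.4, 1.9, 1.0]
opening: 0.002
```

```bash
python3 -c "
from h import *
st()"
```

```text
t 5.28 tcp [ 0.0215 -0.0546  0.2781] tip [ 0.0215 -0.0546  0.1051] tool y vs chest y deg 0.0 F [-0.9  1.8  1. ] open 0.0
```

Nearly down; pressing home in small steps.

move_arm(increments=[[[0,0,0.002],[0,0,0]],[[0,0,0.002],[0,0,0]],[[0,0,0.002],[0,0,0]],[[0,0,0.001],[0,0,0]],[[0,0,0.001],[0,0,0]],[[0,0,0],[0,0,0]]])

```text
t: 5.78
ee_pos: [0.5458, 0.0016, 0.2724]
ee_rot: [[-0.964, 0.265, 0.001], [0.265, 0.964, -0.0], [-0.001, -0.0, -1.0]]
force: [-6.1, 2.2, 15.1]
opening: -0.0
```

```bash
python3 -c "
from h import *
st()"
```

```text
t 5.78 tcp [ 0.0216 -0.0546  0.2724] tip [ 0.0217 -0.0546  0.0994] tool y vs chest y deg 0.01 F [-6.5  0.5 15.1] open -0.0
```

move_arm(increments=[[[0,0,0.001],[0,0,0]],[[0,0,0],[0,0,0]],[[0,0,-0.01],[0,0,0]],[[0,0,-0.03],[0,0,0]],[[0,0,-0.04],[0,0,0]],[[0,0,-0.04],[0,0,0]],[[0,0,-0.04],[0,0,0]],[[0,0,-0.035],[0,0,0]],[[0,0,0],[0,0,0]]])

```text
t: 6.53
ee_pos: [0.5462, 0.0014, 0.4727]
ee_rot: [[-0.964, 0.265, 0.01], [0.265, 0.964, -0.003], [-0.01, 0.0, -1.0]]
force: [-0.1, -0.4, 0.9]
opening: -0.001
```

```bash
python3 -c "
from h import *
st()
for n in ('top','scene'): cv2.imwrite(f'pics/{n}2.png',cv2.cvtColor(camera(n),cv2.COLOR_RGB2BGR))
a=cv2.imread('pics/scene2.png')[110:240,200:340]
cv2.imwrite('pics/c2.png',cv2.resize(a,None,fx=4.5,fy=4.5,interpolation=cv2.INTER_CUBIC))
"
```

```text
t 6.53 tcp [ 0.0219 -0.0548  0.4727] tip [ 0.0237 -0.0548  0.2997] tool y vs chest y deg -0.01 F [ 0.  -0.4  0.9] open -0.0
```

View pics/c2.png

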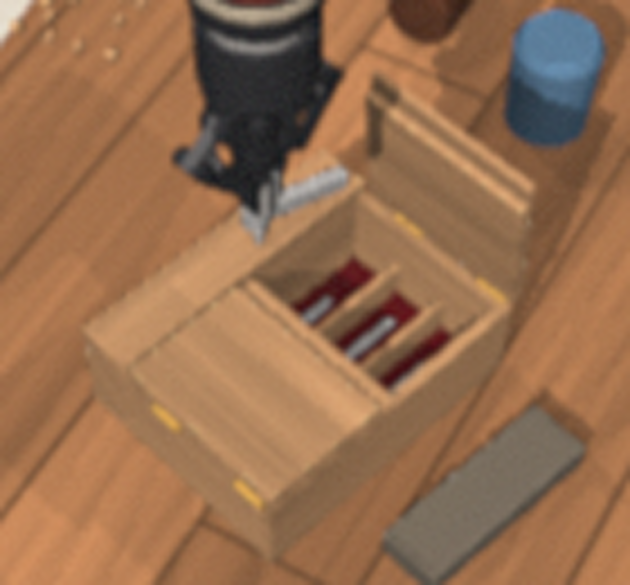

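The picture shows the rebated leaf shut and level at (250,390), with the flanged leaf still upright and the catch unmoved. Now over to the outer side of the flanged leaf.

move_arm(increments=[[[0,0.035,0],[0,0,0]],[[0,0.035,0],[0,0,0]],[[0,0.035,0],[0,0,0]],[[0,0.035,0],[0,0,0]],[[0,0.035,0],[0,0,0]],[[0,0.035,0],[0,0,0]],[[0,0.035,0],[0,0,0]],[[0,0.005,0],[0,0,0]],[[0,0,0],[0,0,0]]])

```text
t: 7.38
ee_pos: [0.6121, 0.2446, 0.4621]
ee_rot: [[-0.965, 0.262, -0.004], [0.262, 0.965, -0.001], [0.003, -0.002, -1.0]]
force: [-0.5, -0.2, -0.6]
opening: 0.002
```

```bash
python3 -c "
from h import *
st()"
```

```text
t 7.38 tcp [0.0211 0.1972 0.4621] tip [0.0206 0.1969 0.2891] tool y vs chest y deg 0.16 F [-0.4 -0.3 -0.6] open 0.0
```

move_arm(increments=[[[0,0,0.025],[0,0,0]],[[0,0,0.025],[0,0,0]],[[0,0,0.025],[0,0,0]],[[0,0,0.018],[0,0,0]],[[0,-0.006,0],[0,0,0]],[[0,-0.006,0],[0,0,0]],[[0,-0.006,0],[0,0,0]],[[0,-0.005,0],[0,0,0]],[[0,-0.005,0],[0,0,0]],[[0,-0.005,0],[0,0,0]]])

```text
t: 8.22
ee_pos: [0.6034, 0.2101, 0.373]
ee_rot: [[-0.964, 0.265, 0.002], [0.265, 0.964, 0.0], [-0.002, 0.001, -1.0]]
force: [-0.4, 0.4, 0.3]
opening: -0.002
```

```bash
python3 -c "
from h import *
st()"
```

```text
t 8.22 tcp [0.0219 0.1617 0.373 ] tip [0.0222 0.1618 0.2   ] tool y vs chest y deg -0.02 F [-0.5  0.3  0.3] open -0.0
```

move_arm(increments=[[[0,-0.005,0],[0,0,0]],[[0,-0.005,0],[0,0,0]],[[0,-0.005,0],[0,0,0]]])

```text
t: 8.47
ee_pos: [0.5993, 0.196, 0.3719]
ee_rot: [[-0.964, 0.265, 0.0], [0.265, 0.964, 0.0], [-0.0, 0.0, -1.0]]
force: [1.4, 2.3, 1.5]
opening: 0.001
```

```bash
python3 -c "
from h import *
st()
cv2.imwrite('pics/scene3.png',cv2.cvtColor(camera('scene'),cv2.COLOR_RGB2BGR))
th=np.arange(0,1.55,.1)
for q in th: print(round(q,1),np.round(np.array(fla(q,0,.11,.014))*1e3,1)[1:])
"
```

```text
t 8.47 tcp [0.0216 0.147  0.3719] tip [0.0217 0.1471 0.1989] tool y vs chest y deg 0.01 F [0.8 2.6 1.5] open 0.0
0.0 [20. 99.]
0.1 [ 21.9 109.9]
0.2 [ 25.  120.6]
0.3 [ 29.1 130.9]
0.4 [ 34.1 140.7]
0.5 [ 40.2 150. ]
0.6 [ 47.1 158.7]
0.7 [ 54.9 166.6]
0.8 [ 63.4 173.7]
0.9 [ 72.6 179.9]
1.0 [ 82.3 185.1]
1.1 [ 92.6 189.4]
1.2 [103.2 192.6]
1.3 [114.1 194.7]
1.4 [125.1 195.8]
1.5 [136.2 195.7]
```

move_arm(increments=[[[0,-0.0055,0.001],[0,0,0]],[[0,-0.0055,0.001],[0,0,0]],[[0,-0.0055,0.0012],[0,0,0]],[[0,-0.0055,0.0012],[0,0,0]],[[0,-0.0053,0.0018],[0,0,0]],[[0,-0.0053,0.0018],[0,0,0]],[[0,-0.0052,0.0022],[0,0,0]],[[0,-0.0052,0.0022],[0,0,0]],[[0,-0.0049,0.0026],[0,0,0]],[[0,-0.0049,0.0026],[0,0,0]]])

```text
t: 9.35
ee_pos: [0.5852, 0.1449, 0.3539]
ee_rot: [[-0.964, 0.265, 0.0], [0.265, 0.964, -0.0], [-0.0, -0.0, -1.0]]
force: [0.3, 0.8, 3.9]
opening: -0.0
```

```bash
python3 -c "
from h import *
st()"
```

```text
t 9.35 tcp [0.0216 0.094  0.3539] tip [0.0216 0.094  0.1809] tool y vs chest y deg -0.01 F [0.  0.9 3.9] open -0.0
```

move_arm(increments=[[[0,-0.0046,0.003],[0,0,0]],[[0,-0.0046,0.003],[0,0,0]],[[0,-0.0043,0.0035],[0,0,0]],[[0,-0.0043,0.0035],[0,0,0]],[[0,-0.0039,0.004],[0,0,0]],[[0,-0.0039,0.004],[0,0,0]],[[0,-0.0035,0.0043],[0,0,0]],[[0,-0.0035,0.0043],[0,0,0]],[[0,-0.003,0.0046],[0,0,0]],[[0,-0.003,0.0046],[0,0,0]]])

```text
t: 10.18
ee_pos: [0.575, 0.1079, 0.3148]
ee_rot: [[-0.964, 0.265, -0.0], [0.265, 0.964, -0.0], [0.0, -0.0, -1.0]]
force: [-0.2, -0.3, 1.4]
opening: 0.0
```

```bash
python3 -c "
from h import *
st()"
```

```text
t 10.18 tcp [0.0216 0.0556 0.3148] tip [0.0216 0.0556 0.1418] tool y vs chest y deg -0.0 F [-0.1 -0.4  1.4] open 0.0
```

move_arm(increments=[[[0,-0.0025,0.0045],[0,0,0]],[[0,-0.0025,0.0045],[0,0,0]],[[0,-0.002,0.0045],[0,0,0]],[[0,-0.002,0.0045],[0,0,0]],[[0,-0.0015,0.0045],[0,0,0]],[[0,-0.0015,0.0045],[0,0,0]],[[0,-0.001,0.0035],[0,0,0]],[[0,0,0.003],[0,0,0]],[[0,0,0.003],[0,0,0]],[[0,0,0.002],[0,0,0]]])

```text
t: 11.02
ee_pos: [0.5717, 0.0957, 0.2764]
ee_rot: [[-0.964, 0.265, -0.0], [0.265, 0.964, 0.0], [0.0, 0.0, -1.0]]
force: [-0.4, -0.1, 2.8]
opening: 0.0
```

move_arm(increments=[[[0,0,0.002],[0,0,0]],[[0,0,0.001],[0,0,0]],[[0,0,0.001],[0,0,0]],[[0,0,0],[0,0,0]]])

```text
t: 11.35
ee_pos: [0.5717, 0.0958, 0.2726]
ee_rot: [[-0.964, 0.265, -0.0], [0.265, 0.964, 0.0], [0.0, 0.0, -1.0]]
force: [0.5, -0.5, 1.0]
opening: 0.002
```

```bash
python3 -c "
from h import *
st()"
```

```text
t 11.35 tcp [0.0216 0.043  0.2726] tip [0.0215 0.0431 0.0996] tool y vs chest y deg 0.0 F [ 0.6 -0.3  1. ] open 0.0
```

move_arm(increments=[[[0,0,0.001],[0,0,0]],[[0,0,0.0005],[0,0,0]],[[0,0,0],[0,0,0]]])

```text
t: 11.6
ee_pos: [0.5717, 0.0959, 0.2724]
ee_rot: [[-0.964, 0.265, 0.001], [0.265, 0.964, 0.0], [-0.0, 0.0, -1.0]]
force: [-3.7, -0.7, 8.9]
opening: 0.003
```

```bash
python3 -c "
from h import *
st()"
```

```text
t 11.6 tcp [0.0215 0.0431 0.2724] tip [0.0216 0.0431 0.0994] tool y vs chest y deg 0.01 F [-3.4 -1.6  8.9] open 0.0
```

move_arm(increments=[[[0,0,0.0005],[0,0,0]],[[0,0,-0.02],[0,0,0]],[[0,0,-0.04],[0,0,0]],[[0.0304,0.0094,0],[0,0,0]],[[0.0304,0.0094,0],[0,0,0]],[[0.0304,0.0094,0],[0,0,0]],[[0.0304,0.0094,0],[0,0,0]],[[0.0304,0.0094,0],[0,0,0]],[[0,0,0],[0,0,0]],[[0,0,0],[0,0,0]]])

```text
t: 12.43
ee_pos: [0.4367, 0.1822, 0.331]
ee_rot: [[-0.965, 0.263, 0.001], [0.263, 0.965, 0.0], [-0.001, 0.001, -1.0]]
force: [0.1, 0.4, -0.6]
opening: 0.001
```

```bash
python3 -c "
from h import *
st()
for n in ('top','scene'): cv2.imwrite(f'pics/{n}4.png',cv2.cvtColor(camera(n),cv2.COLOR_RGB2BGR))
a=cv2.imread('pics/scene4.png')[110:240,200:340]; b=cv2.imread('pics/top4.png')[135:235,175:285]
f=lambda a,k:cv2.resize(a,None,fx=k,fy=k,interpolation=cv2.INTER_CUBIC)
a=f(a,3);b=f(b,3.4)
H=max(a.shape[0],b.shape[0]);pad=lambda m:cv2.copyMakeBorder(m,0,H-m.shape[0],0,0,0)
cv2.imwrite('pics/c4.png',np.hstack([pad(a),pad(b)]))
w=np.array
for p in np.arange(.25,1.6,.1):
  u=w([np.sin(p),np.cos(p)]);n=w([-np.cos(p),np.sin(p)]);h=.011*np.cos(p)+.0145*np.sin(p)
  print(round(p,2),(w([-.085,.037])+.055*u+(.006+h)*n).round(4))
"
```

```text
t 12.43 tcp [-0.1315  0.0906  0.331 ] tip [-0.1314  0.0907  0.158 ] tool y vs chest y deg 0.13 F [ 0.   0.4 -0.6] open 0.0
0.25 [-0.091   0.0953]
0.35 [-0.0862  0.096 ]
0.45 [-0.0811  0.0962]
0.55 [-0.0758  0.0959]
0.65 [-0.0704  0.095 ]
0.75 [-0.065   0.0936]
0.85 [-0.0596  0.0914]
0.95 [-0.0543  0.0887]
1.05 [-0.0493  0.0852]
1.15 [-0.0445  0.0811]
1.25 [-0.0401  0.0764]
1.35 [-0.0363  0.0711]
1.45 [-0.033   0.0652]
1.55 [-0.0304  0.0589]
```

View pics/c4.png

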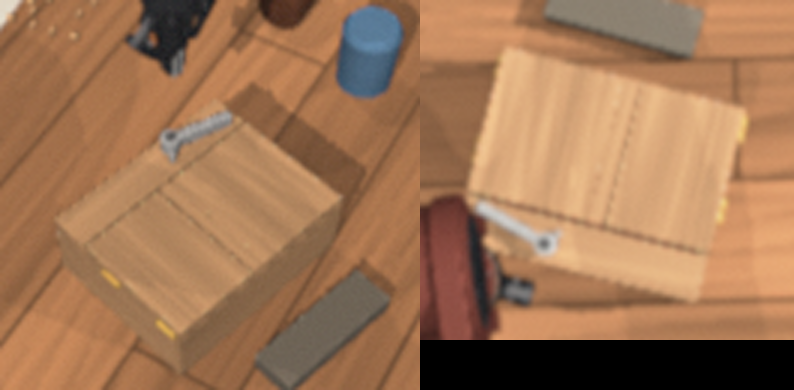

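Picture: both leaves shut and flush, with the seam lapped. The catch is still at its start, bar at (200,133) in the left half. Next the finger goes down in front of the bar and pushes it around.

move_arm(increments=[[[0,0.004,0.02],[0,0,0]],[[0,0,0.02],[0,0,0]],[[0,0,0.01],[0,0,0]],[[-0.008,0,0],[0,0,0]],[[-0.008,0,0],[0,0,0]],[[-0.008,0,0],[0,0,0]],[[-0.006,0,0],[0,0,0]],[[-0.005,0,0],[0,0,0]],[[-0.005,0,0],[0,0,0]]])

```text
t: 13.28
ee_pos: [0.4782, 0.1743, 0.2814]
ee_rot: [[-0.964, 0.265, 0.001], [0.265, 0.964, 0.0], [-0.001, 0.0, -1.0]]
force: [-0.1, -0.9, 0.0]
opening: -0.003
```

```bash
python3 -c "
from h import *
st()"
```

```text
t 13.28 tcp [-0.0894  0.094   0.2814] tip [-0.0893  0.094   0.1084] tool y vs chest y deg -0.02 F [ 0.2 -0.8  0. ] open -0.0
```

move_arm(increments=[[[-0.005,0.001,0],[0,0,0]],[[-0.005,0,0],[0,0,0]],[[-0.0053,0,0],[0,0,0]],[[-0.0054,-0.001,0],[0,0,0]],[[-0.0054,-0.0014,0],[0,0,0]],[[-0.0054,-0.0022,0],[0,0,0]],[[-0.0053,-0.0027,0],[0,0,0]],[[-0.005,-0.0035,0],[0,0,0]],[[-0.0048,-0.0041,0],[0,0,0]]])

```text
t: 14.03
ee_pos: [0.5189, 0.1484, 0.2809]
ee_rot: [[-0.964, 0.265, 0.0], [0.265, 0.964, 0.0], [-0.0, 0.0, -1.0]]
force: [-1.4, 2.8, 0.1]
opening: 0.001
```

```bash
python3 -c "
from h import *
st()"
```

```text
t 14.03 tcp [-0.0432  0.0798  0.2809] tip [-0.0432  0.0798  0.1079] tool y vs chest y deg 0.0 F [-2.   2.3  0.1] open 0.0
```

move_arm(increments=[[[-0.0044,-0.0047,0],[0,0,0]],[[-0.0038,-0.0053,0],[0,0,0]],[[-0.0033,-0.0057,0],[0,0,0]],[[-0.002,-0.004,0],[0,0,0]],[[0,-0.002,0],[0,0,0]],[[0,0,0],[0,0,0]]])

```text
t: 14.53
ee_pos: [0.5261, 0.1239, 0.2811]
ee_rot: [[-0.964, 0.265, 0.002], [0.265, 0.964, 0.001], [-0.001, 0.001, -1.0]]
force: [1.6, 0.6, -0.9]
opening: 0.0
```

```bash
python3 -c "
from h import *
st()"
```

```text
t 14.53 tcp [-0.0298  0.0581  0.2811] tip [-0.0296  0.0582  0.1081] tool y vs chest y deg -0.03 F [ 1.4  1.  -0.9] open 0.0
```

move_arm(increments=[[[0,-0.0015,0],[0,0,0]],[[0,-0.001,0],[0,0,0]],[[0,0,0],[0,0,0]]])

```text
t: 14.78
ee_pos: [0.5257, 0.1228, 0.2813]
ee_rot: [[-0.965, 0.264, 0.003], [0.264, 0.965, 0.004], [-0.002, 0.004, -1.0]]
force: [5.9, 11.2, -3.5]
opening: 0.0
```

```bash
python3 -c "
from h import *
st()"
```

```text
t 14.78 tcp [-0.03    0.0569  0.2813] tip [-0.0296  0.0577  0.1083] tool y vs chest y deg 0.06 F [ 2.7 12.3 -3.5] open 0.0
```

12 N with no further travel, so the catch is at its stop. I back off, rise and check.

move_arm(increments=[[[0,0.008,0],[0,0,0]],[[0,0.008,0],[0,0,0]],[[0,0,-0.03],[0,0,0]],[[0,0,-0.04],[0,0,0]],[[0.02,0.03,-0.01],[0,0,0]],[[0.02,0.035,0],[0,0,0]],[[0.02,0.035,0],[0,0,0]],[[0.02,0.035,0],[0,0,0]],[[0.02,0.03,0],[0,0,0]],[[0,0,0],[0,0,0]]])

```text
t: 15.62
ee_pos: [0.4741, 0.328, 0.3608]
ee_rot: [[-0.966, 0.26, -0.001], [0.26, 0.966, 0.001], [0.001, 0.001, -1.0]]
force: [0.6, -0.7, 0.5]
opening: 0.003
```

```bash
python3 -c "
from h import *
st()
for n in ('top','scene'): cv2.imwrite(f'pics/{n}5.png',cv2.cvtColor(camera(n),cv2.COLOR_RGB2BGR))
st()
a=cv2.imread('pics/scene5.png')[110:240,200:340]; b=cv2.imread('pics/top5.png')[135:235,175:285]
f=lambda a,k:cv2.resize(a,None,fx=k,fy=k,interpolation=cv2.INTER_CUBIC)
a=f(a,3);b=f(b,3.4)
H=max(a.shape[0],b.shape[0]);pad=lambda m:cv2.copyMakeBorder(m,0,H-m.shape[0],0,0,0)
cv2.imwrite('pics/c5.png',np.hstack([pad(a),pad(b)]))
# bystander change: whole top image vs first, outside chest
d=cv2.absdiff(cv2.imread('pics/top5.png'),cv2.imread('pics/top0.png')).max(2)
for k,(u,v) in dict(mallet=(110,216),stone=(235,138),jar=(128,174),fan=(368,220),offcut=(139,254),glue=(366,158)).items(): print(k,d[v-12:v+12,u-12:u+12].mean().round(1))
"
```

```text
t 15.62 tcp [-0.1341  0.2411  0.3608] tip [-0.1342  0.2412  0.1878] tool y vs chest y deg 0.3 F [ 0.7 -0.6  0.5] open 0.0
t 15.72 tcp [-0.1314  0.2381  0.3607] tip [-0.1314  0.2379  0.1877] tool y vs chest y deg 0.17 F [ 0.2 -0.2 -0.2] open -0.0
mallet 39.3
stone 4.1
jar 30.3
fan 4.0
offcut 53.7
glue 3.4
```

View pics/c5.png

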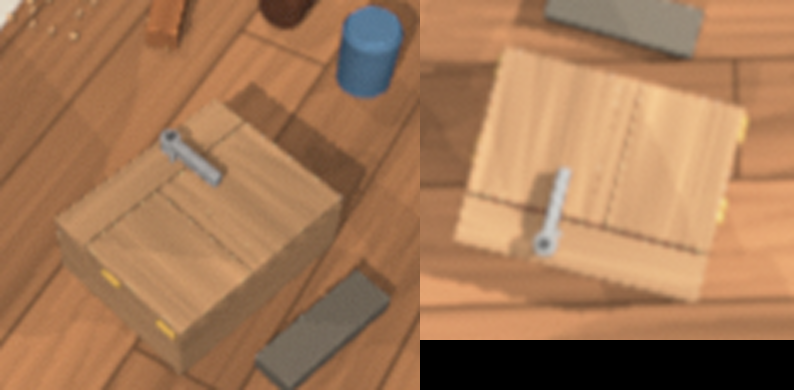

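The picture shows both leaves flush and the catch bar across the flanged leaf, from (545,243) to (565,170), parallel to the seam. Last, a bystander check in the scene view, then I hand in.

```bash
python3 -c "
from h import *
a,b=cv2.imread('pics/scene5.png'),cv2.imread('pics/scene0.png');d=cv2.absdiff(a,b).max(2)
for k,(u,v) in dict(mallet=(299,106),jar=(323,126),offcut=(256,110),stone=(307,220)).items(): print(k,d[v-7:v+8,u-7:u+8].mean().round(1))
st(); print(job_done())
"
```

```text
mallet 6.3
jar 9.8
offcut 2.1
stone 3.8
t 15.72 tcp [-0.1314  0.2381  0.3607] tip [-0.1314  0.2379  0.1877] tool y vs chest y deg 0.17 F [ 0.2 -0.2 -0.2] open -0.0
the job is handed in; nothing more can be done
None
```

The chest is closed and handed in at 15.7 s. I shut the rebated leaf first, then the flanged leaf with its lip lapping over the other's edge, and turned the catch last.

- **Leaves:** I brought each one down slowly at about 0.6–0.9 rad/s and pressed it home. Both stopped with the fingertip at 99.4 mm against the expected 99 mm, at about 15 N for the rebated leaf and 9 N for the flanged one. The last pictures show both flush.
- **Catch:** I pushed it until it stopped moving at about 12 N. In the top picture its bar points across the flanged leaf, within about a degree of the seam.
- **Bystanders:** The whetstone, fan board and glue look the same in the top view before and after. In that view the mallet, jar and offcut patches had changed, most likely because the arm was over them in one of the two pictures. In the scene view those three match the first picture closely. The jar differs most (about 10 of 255), but it looks to be in the same place.
- **Robot:** It was clear of everything at hand-in, with the force near zero.

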